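# Turn over and load a cover into the assembly fixture

### The arm

A 6-joint arm with a two-finger parallel gripper is mounted at the origin on the work surface. World frame = base frame: x ahead of the robot, y to its left, z up, the work surface at z = 0. Lengths are in m, angles in rad, forces in N, time in s.
With the tool pointing down it reaches from about 0.3 to 0.85 m from the base axis. Payload 4.2 kg.
Tool frame: the origin (TCP) lies where the fingers leave the gripper's body, on its centre line; the fingertips stand 78 mm ahead of it and the grasp point (between the pads) lies 60 mm ahead of it; z points along the fingers, y is the line along which they close (so a half turn about z gives the same grasp; the last joint's range is limited). The gripper opens to 91 mm and grips with 3 to 60 N. Pads are 32 mm wide; open, the fingers measure 118 mm over their backs; the gripper's body (76 mm by 178 mm) begins 60 mm behind the grasp point.
Start: joints at [-0.02, 0.32, 1.565, -0, 1.257, -0.02], TCP at [0.575, 0, 0.292] pointing down, gripper open.
Joint ranges: [-3.11, 3.11], [-0.84, 2.01], [0.21, 2.61], [-1.34, 4.49], [0.05, 2.63], [-2.56, 2.56]. Speed limits (rad/s): [2.57, 2.57, 3.14, 3.14, 3.14, 3.14].

### API

Orientations are given as a unit quaternion [w, x, y, z].
In Python, from bench import robot gives the robot as it stands.
- The arm moves only by the tool apply_moves, never from a script. Its argument "deltas" is one flat list of numbers, 5 for each row, row after row: the shift along the world's x, y, z each as a share of 50 cm, from -1 to 1, then the turn about the world's z as a share of 60 degrees, from -1 to 1, then the closure, from -1 (fully open) to 1 (shut). In form: [dx, dy, dz, spin, hand, dx, dy, dz, spin, hand, ...]. A call has 1 to 10 rows; each row shifts and turns the commanded pose from where the row before left it; what a row does not reach is not made up. A row lasts 1/8 s, in which the tool goes at most 62.5 mm and 10.7 degrees, less where a joint would pass 70% of its speed; a pose out of reach is approached as far as the arm can. A call with a number of a shift or a turn outside -1 to 1 is refused whole. A call with a gripper value outside its range is refused whole. The fingers move at their own pace and stop on an object; "grip_force" is the grip in N (left out, the last holds). Time passes only in rows, so rows that do not move let the fingers close. It gives the time, the measured TCP pose, the force, the opening and the grip force at its end, in the units of the state.
- robot.read_state(): the state, without advancing time (a new reading comes with each control period).
- robot.read_camera(name): name is "scene" or "side" or "wrist"; returns the picture (420x560x3 uint8, blue, green, red); there is no depth.
- robot.camera_model(name): a dict with "vertical_fov" (degrees; the focal length in pixels is half the picture's height over the tangent of half this angle, whatever the lens; pixels are square), "cx", "cy" (the principal point, pixels), "world_to_cam" (4x4, takes a point from world to camera coordinates); the wrist camera has in their place "T_tool_cam" (4x4, takes a point from camera to tool coordinates, whose origin is the TCP and whose axes are the flange's). Camera axes: x right, y down, z forward; pixel columns grow to the right and rows downward; lengths in m; the calibration is good to about 2 mm. A picture is of the moment at which its call begins: read the wrist's pose just before it. camera_model takes no time and is no camera call.
- robot.finish_job(): hands the job in; it is judged then, once.
The state is a dict: "time_s": time; "joints": joint angles; "joint_vel": joint speeds; "joint_torque": joint torques, N m; "tool_pos": TCP position; "eef_rot": TCP orientation; "ft_force": force on the tool from outside, world axes, zero at the start; "moment": the same for the moment, N m; "opening": finger opening in m; "gripper_force": force on a finger pad.
Only numpy, scipy, OpenCV 4.12 (cv2) and the standard library are available. Lean on these libraries where they do the work, as an engineer would, in place of code of your own. Each camera call takes 0.05 s, during which the arm holds its last target. There are 200 camera calls.

### The job

First clear the fixture: lift the setting block out of the pocket and hang it by its handle on the hook of the stand. Then tip the cover that stands on the slideway over so that it lies with its open rim down, and slide it along, without lifting it off the slideway, until it drops flat into the pocket. Finally swing the clamp all the way down onto it; leave the spare cover on its ledge and everything else where it is.

Things in the scene. Friction and masses are not known exactly. Their poses are not given: they have to be found in the camera images.
- fixture: fixed steel fixture. Origin on the bench under the pocket's centre, z up; covers slide along +y into the pocket. Slideway deck: y -260 to -38, top 20 mm above the bench, open at its -y end. Side rails along slideway and pocket: inner faces x +-53.5, 10 mm thick, tops 34 mm high. Spare cover's ledge beyond the +x rail: x 66 to 180, y -215 to -85, top 20 mm. Clamp post: y 61 to 95 mm
- pocket (a point): centre of the pocket's floor, 12 mm above the bench, 8 mm below the slideway deck. The pocket spans fixture x -53.5 to 53.5, y -38 to 38 mm; an end stop (top 34 mm above the bench) closes it at y 38
- cover_a: aluminium pan-shaped cover 100 x 70 x 30 mm (own x, z, y), 5 mm walls, one big face closed, the other open (rim). Origin: centre of that box. Own y points out of the OPEN side; own z is up at the start (on a long edge). One of two alike: one stands on the slideway, the spare on the ledge; which one, and whether its rim looks to fixture +y or -y, varies.
- cover_b: aluminium pan-shaped cover 100 x 70 x 30 mm (own x, z, y), 5 mm walls, one big face closed, the other open (rim). Origin: centre of that box. Own y points out of the OPEN side; own z is up at the start (on a long edge). One of two alike: one stands on the slideway, the spare on the ledge; which one, and whether its rim looks to fixture +y or -y, varies.
- block: setting block: grey plastic 98 x 66 x 22 mm (own x, y, z) with a steel handle, at first in the pocket, long side across the slideway. Origin: centre of its underside. The handle is an upright U of 10 mm round bar in the own x-z plane: legs at x +-42, level bar along own x with its centre line 72 mm above the underside, 45 mm free below it. 0.25 kg
- block_bar (a point): middle of the handle's level bar, on its centre line (moves with the block)
- hook_stand: fixed steel stand: base 110 x 110 x 12 mm, post 16 mm thick, 215 mm high, at the origin (underside's centre, z up). One upturned hook of 8 mm bar points along own -x in the own x-z plane: it sinks from the post's top to its lowest point at x -65, then rises to its tip at x -90 mm, 214 mm above the bench
- hook_seat (a point): top surface of the hook's bar at its lowest point, 194 mm above the bench, 65 mm from the post; the hung handle's bar lies here, along the stand's y
- clamp (a joint): clamp arm angle, rad: 0 = all the way down, level over the pocket with its rubber foot on the seated cover; at the start about 1.95 to 2.25 (raised, leaning back, away from the pocket). Stiff hinge, stays where it is left; about 2 N at the tip moves it
- clamp_tip (a point): centre of the black T-handle (18 mm thick, 56 mm long along fixture x) at the clamp arm's free end, 105 mm from the hinge axis. The arm is 24 mm wide, 10 mm thick
- clamp_hinge (a point): middle of the clamp's hinge axis, which runs along fixture x at fixture y +78, 62 mm above the bench; the closed arm points along fixture -y
- wrench: bystander: steel wrench 170 mm, lying beyond the fixture; origin at its underside's middle
- hub: bystander: flanged steel hub, 72 mm across, 34 mm high; origin under its centre
- jar: bystander: white jar 64 mm across, 75 mm high; origin under its centre
- oiler: bystander: white bottle 52 mm across, 150 mm high; origin under its centre

How it is judged:
By the outcome, as a careful person would: the job done as asked, in the order asked, and still so for the second after the job is handed in, with the robot touching nothing.
It also fails if it takes over 66 s, if anything falls off the work surface, if the arm or the gripper's body presses on something with over 40 N, if the wrist force passes 120 N, or if a joint passes its speed limit or range.

## Working session

There is one attempt and no reset: what is moved stays moved. The work goes in short steps, Python scripts to look and compute and a tool call to move; the robot and the scene stay as the last step left them, time stands still between calls to the robot, and variables do not carry over. Pictures are saved under pics/ and viewed, at most 10 in all, crops included, and the job is handed in when it is done.

Besides the shell and the picture viewer there is one more tool, called after ">>>" as name(argument=value, ...), one argument or row to a line, values as JSON. apply_moves: Moves the arm, as the interface text tells. Its arguments: {"type":"object","properties":{"deltas":{"type":"array","items":{"type":"number"}},"grip_force":{"type":"number"}},"required":["deltas"]}

```bash
mkdir -p pics; ls; cat > h.py <<'E'
import numpy as np, cv2
from bench import robot
def K(n):
    m=robot.camera_model(n); f=210/np.tan(np.radians(m['vertical_fov'])/2); return m,f
def ray(n,u,v):
    m,f=K(n); T=np.linalg.inv(np.array(m['world_to_cam'])); d=T[:3,:3]@np.array([(u-m['cx'])/f,(v-m['cy'])/f,1]); return T[:3,3],d
def onz(n,u,v,z):
    o,d=ray(n,u,v); return o+d*(z-o[2])/d[2]
def tri(pairs):
    A=np.zeros((3,3));b=np.zeros(3)
    for n,u,v in pairs:
        o,d=ray(n,u,v); d=d/np.linalg.norm(d); P=np.eye(3)-np.outer(d,d); A+=P;b+=P@o
    x=np.linalg.solve(A,b); return x
def proj(n,p):
    m,f=K(n); c=np.array(m['world_to_cam'])@np.append(p,1); return f*c[0]/c[2]+m['cx'], f*c[1]/c[2]+m['cy']
def snap(n,name,s=1.4):
    im=robot.read_camera(n); cv2.imwrite('pics/%s_raw.png'%name,im); cv2.imwrite('pics/%s.png'%name,cv2.resize(im,None,fx=s,fy=s)); return im
E
python3 - <<'E'
from h import *
snap('scene','s0');snap('side','d0')
for n in('scene','side','wrist'):print(robot.camera_model(n))
E
```

```text
pics
{'vertical_fov': 49.911597098825666, 'cx': 280.30311894230454, 'cy': 219.3363635521242, 'world_to_cam': array([[-0.80229292,  0.59691166, -0.00474722,  0.436832  ],
       [ 0.40354965,  0.53650586, -0.74115393, -0.15656259],
       [-0.43985651, -0.59653829, -0.67131835,  1.69652946],
       [ 0.        ,  0.        ,  0.        ,  1.        ]])}
{'vertical_fov': 57.853773568887725, 'cx': 285.2856290811137, 'cy': 209.1428778607007, 'world_to_cam': array([[ 0.95248101, -0.30414657,  0.01657656, -0.53561448],
       [-0.16470099, -0.56003783, -0.81193055,  0.20389055],
       [ 0.25622939,  0.77061826, -0.58351864,  0.98902943],
       [ 0.        ,  0.        ,  0.        ,  1.        ]])}
{'vertical_fov': 68.49140522653053, 'cx': 280.5974641683005, 'cy': 215.35506389199688, 'T_tool_cam': array([[ 1.09283817e-03, -9.59739642e-01, -2.80888991e-01,
         7.93321113e-02],
       [ 9.99999141e-01,  1.25213797e-03, -3.87659260e-04,
        -7.15278980e-05],
       [ 7.23763732e-04, -2.80888327e-01,  9.59740186e-01,
        -9.13893948e-02],
       [ 0.00000000e+00,  0.00000000e+00,  0.00000000e+00,
         1.00000000e+00]])}
```

View pics/s0.png

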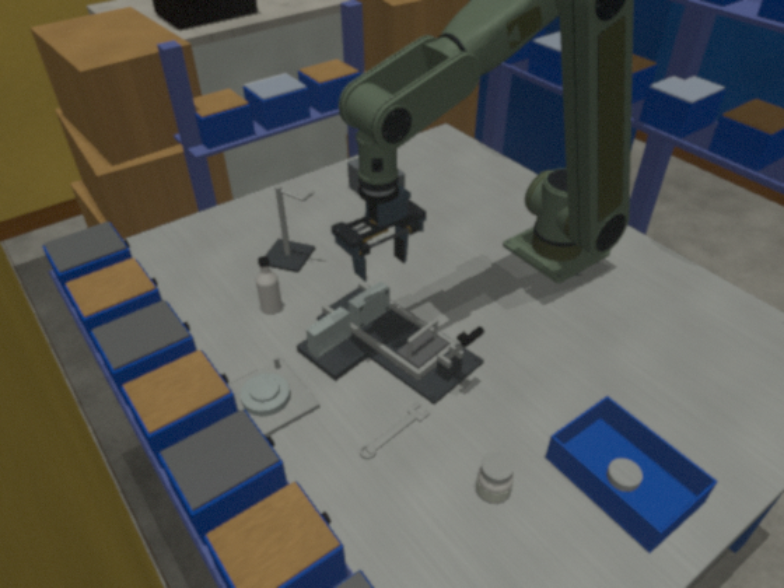

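View pics/d0.png

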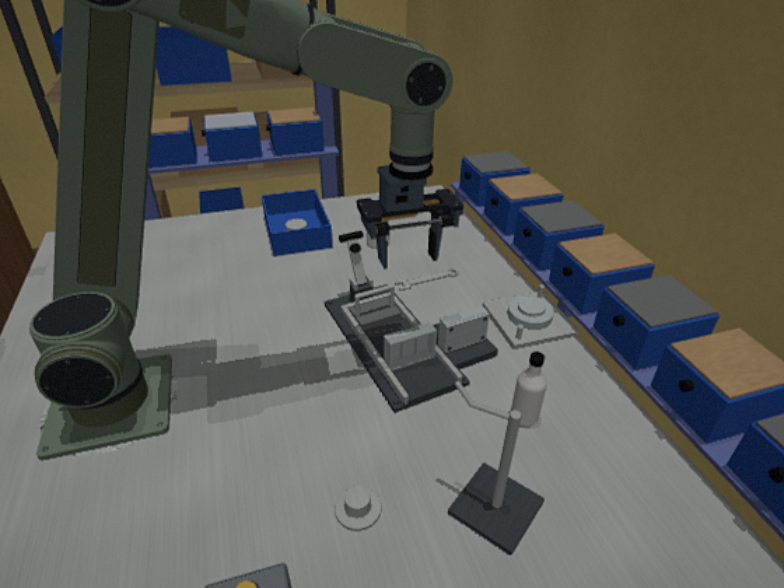

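```bash
python3 - <<'E'
import cv2
a=cv2.imread('pics/s0_raw.png')[185:300,200:360]; b=cv2.imread('pics/d0_raw.png')[150:300,220:370]
cv2.imwrite('pics/c1.png',cv2.resize(a,None,fx=5,fy=5,interpolation=cv2.INTER_CUBIC))
cv2.imwrite('pics/c2.png',cv2.resize(b,None,fx=4,fy=4,interpolation=cv2.INTER_CUBIC))
E
```

```text
(no output)
```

View pics/c1.png

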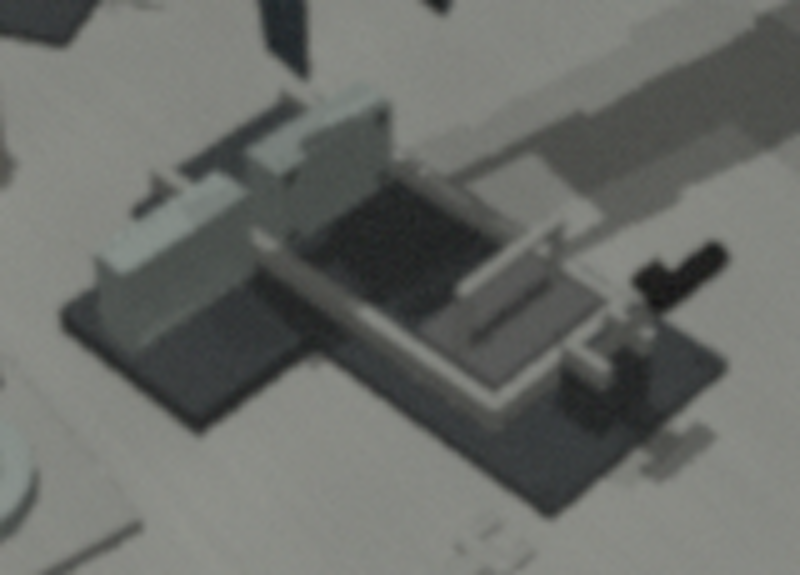

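View pics/c2.png

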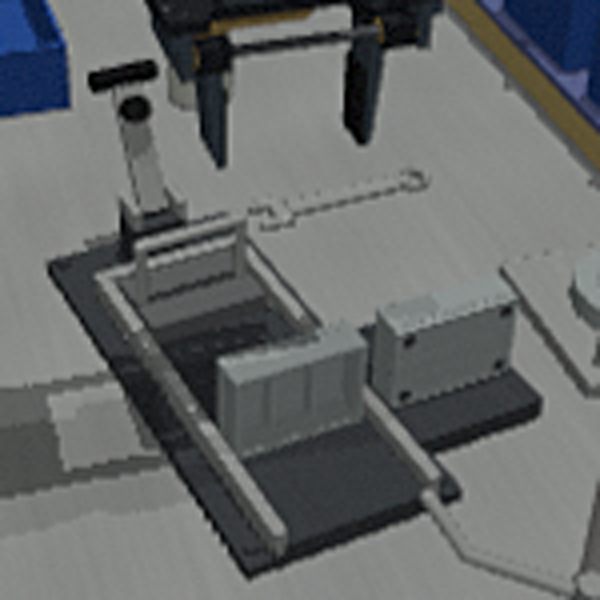

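```bash
python3 - <<'E'
from h import *
np.set_printoptions(precision=4,suppress=True)
S=lambda u,v:('scene',200+u/5-.4,185+v/5-.4); D=lambda u,v:('side',220+u/4-.4,150+v/4-.4)
for nm,a,b in [('barR/-x',(565,225),(142,246)),('bar+x',(460,292),(243,216)),('Tleft',(722,250),(92,78)),('Tright',(648,288),(155,70)),
  ('cover top -x +y',(385,97),(222,368)),('spare top +x',(102,262),(515,290))]:
    print(nm,tri([S(*a),D(*b)]), onz(*S(*a),.084),onz(*D(*b),.084))
print('cover corners z.09 side',[onz(*D(*p),.09)for p in[(220,378),(365,350)]])
print('cover -y bottom',[onz(*D(*p),.02)for p in[(220,455),(365,408)]])
print('spare top',[onz(*D(*p),.09)for p in[(378,335),(515,305),(500,275)]])
print('rail L',[onz(*D(*p),.034)for p in[(278,535),(103,278)]],'R',[onz(*D(*p),.034)for p in[(438,478),(245,255)]])
E
python3 - <<'E'
import cv2
a=cv2.imread('pics/s0_raw.png')[125:195,180:260]; b=cv2.imread('pics/d0_raw.png')[240:400,310:410]
import numpy as np
a=cv2.resize(a,None,fx=5,fy=5,interpolation=3); b=cv2.resize(b,None,fx=3.5,fy=3.5,interpolation=3)
c=np.zeros((560,760,3),np.uint8); c[:350,:400]=a; c[:560,405:755]=b
cv2.imwrite('pics/c3.png',c)
E
```

```text
barR/-x [0.4931 0.0924 0.081 ] [0.4928 0.0951 0.084 ] [0.494  0.0866 0.084 ]
bar+x [0.5781 0.1023 0.0841] [0.5786 0.1021 0.084 ] [0.5778 0.1028 0.084 ]
Tleft [0.4883 0.2192 0.156 ] [0.4317 0.1683 0.084 ] [0.5128 0.3428 0.084 ]
Tright [0.5395 0.2171 0.1559] [0.4882 0.1659 0.084 ] [0.5695 0.3413 0.084 ]
cover top -x +y [ 0.5107 -0.0656  0.0857] [ 0.5089 -0.0672  0.084 ] [ 0.5117 -0.064   0.084 ]
spare top +x [ 0.7359 -0.0442  0.0865] [ 0.7338 -0.046   0.084 ] [ 0.7387 -0.0418  0.084 ]
cover corners z.09 side [array([ 0.5056, -0.0801,  0.09  ]), array([ 0.6078, -0.0805,  0.09  ])]
cover -y bottom [array([ 0.5056, -0.0799,  0.02  ]), array([ 0.6184, -0.0636,  0.02  ])]
spare top [array([ 0.6221, -0.0681,  0.09  ]), array([ 0.7272, -0.0645,  0.09  ]), array([ 0.7319, -0.0293,  0.09  ])]
rail L [array([ 0.5163, -0.1743,  0.034 ]), array([0.4699, 0.1212, 0.034 ])] R [array([ 0.6341, -0.1566,  0.034 ]), array([0.5849, 0.1188, 0.034 ])]
```

View pics/c3.png

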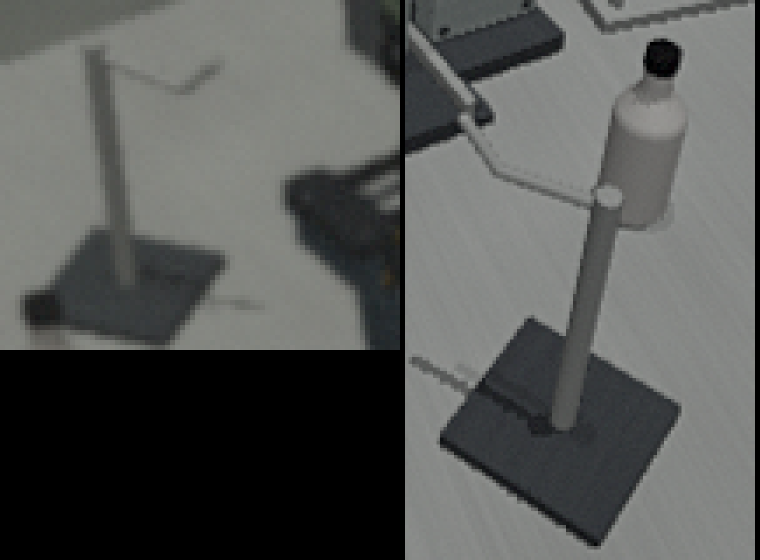

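```bash
python3 - <<'E'
from h import *
np.set_printoptions(precision=4,suppress=True)
S=lambda u,v:('scene',180+u/5-.4,125+v/5-.4); D=lambda u,v:('side',310+(u-405)/3.5-.4,240+v/3.5-.4)
for nm,a,b,z in [('top',(95,50),(607,195),.215),('low',(183,90),(495,172),.192),('tip',(218,66),(463,120),.212)]:
    print(nm,tri([S(*a),D(*b)]), onz(*S(*a),z),onz(*D(*b),z))
print('base side',[onz(*D(*p),.012) for p in[(440,438),(530,320),(680,407),(597,540)]],onz(*D(563,425),.012))
print('base scene',[onz(*S(*p),.012) for p in[(95,230),(227,260),(165,342)]],onz(*S(127,285),.012))
print(robot.read_state())
E
```

```text
top [ 0.5914 -0.4008  0.2095] [ 0.5952 -0.3925  0.215 ] [ 0.5884 -0.405   0.215 ]
low [ 0.5521 -0.3515  0.1878] [ 0.5565 -0.3463  0.192 ] [ 0.5488 -0.3542  0.192 ]
tip [ 0.5376 -0.3294  0.2121] [ 0.5371 -0.3293  0.212 ] [ 0.5381 -0.3295  0.212 ]
base side [array([ 0.5126, -0.3954,  0.012 ]), array([ 0.6014, -0.3336,  0.012 ]), array([ 0.6636, -0.4198,  0.012 ]), array([ 0.5745, -0.4809,  0.012 ])] [ 0.5882 -0.4095  0.012 ]
base scene [array([ 0.5797, -0.473 ,  0.012 ]), array([ 0.5193, -0.38  ,  0.012 ]), array([ 0.606 , -0.3231,  0.012 ])] [ 0.5944 -0.3982  0.012 ]
{'time_s': 0.1, 'joints': array([-0.02  ,  0.3202,  1.5655,  0.    ,  1.2574, -0.02  ]), 'joint_vel': array([-0.002 ,  0.0014, -0.0026, -0.001 ,  0.0004,  0.0014]), 'joint_torque': array([  0.0005, -41.3331, -23.251 ,   0.073 ,   0.0422,  -0.    ]), 'tool_pos': array([0.5747, 0.    , 0.2915]), 'eef_rot': array([-0.0006,  0.7071,  0.7071, -0.0005]), 'ft_force': array([-0.5745, -0.6198,  0.5268]), 'moment': array([ 0.0524, -0.0346, -0.0374]), 'gripper_force': 0.0, 'opening': 0.09056834885182058}
```

>>> apply_moves(
  deltas=[-0.009, 0.02, 0.01, -0.168, 0, -0.009, 0.02, 0.01, -0.168, 0, -0.009, 0.02, 0.01, -0.168, 0, -0.009, 0.02, 0.01, -0.168, 0, -0.009, 0.02, 0.01, -0.168, 0, -0.009, 0.02, 0.01, -0.168, 0, -0.009, 0.02, 0.01, -0.168, 0, -0.009, 0.02, 0.01, -0.168, 0, 0, 0, 0, 0, 0, 0, 0, 0, 0, 0],
)

```text
time_s: 1.35
tool_pos: [0.539, 0.0797, 0.3319]
eef_rot: [0.0, 0.997, 0.083, -0.0]
ft_force: [-0.1, -0.3, -0.5]
opening: 0.0455
gripper_force: 0.0
```

```bash
cat >> h.py <<'E'
from scipy.spatial.transform import Rotation as R
def wT(st=None):
    st=st or robot.read_state(); q=st['eef_rot']; T=np.eye(4); T[:3,:3]=R.from_quat([q[1],q[2],q[3],q[0]]).as_matrix(); T[:3,3]=st['tool_pos']
    return T
def wz(T,u,v,z):
    m,f=K('wrist'); C=T@np.array(m['T_tool_cam']); d=C[:3,:3]@np.array([(u-m['cx'])/f,(v-m['cy'])/f,1]); o=C[:3,3]; return o+d*(z-o[2])/d[2]
def info():
    s=robot.read_state(); x=wT(s)[:3,:3]@[0,1,0]; print('t %.2f'%s['time_s'],'tcp',np.round(s['tool_pos'],4),'closeyaw %.1f'%np.degrees(np.arctan2(x[1],x[0])),'F',np.round(s['ft_force'],1),'open %.4f gf %.1f'%(s['opening'],s['gripper_force']))
E
python3 - <<'E'
from h import *
info(); T=wT(); np.save('T1.npy',T); snap('wrist','w1')
E
```

```text
t 1.35 tcp [0.539  0.0797 0.3319] closeyaw -80.5 F [-0.1 -0.3 -0.5] open 0.0455 gf 0.0
```

View pics/w1.png

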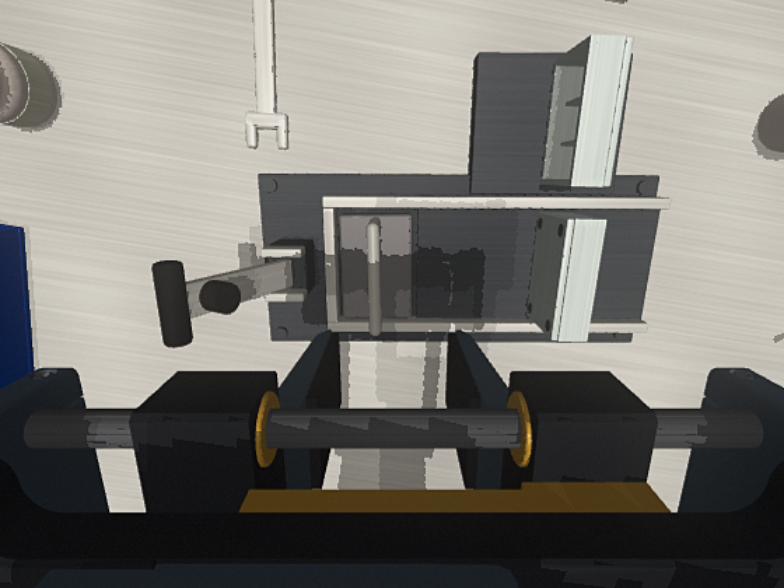

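```bash
python3 - <<'E'
from h import *
np.set_printoptions(precision=4,suppress=True)
T=np.load('T1.npy'); w=lambda u,v,z:wz(T,u/1.4-.3,v/1.4-.3,z)
A,B=w(374,222,.087),w(375,333,.084); print('bar',A,B,(A+B)/2,np.linalg.norm(A-B))
a1,a2=w(325,198,.034),w(668,198,.034); b1,b2=w(325,333,.034),w(646,333,.034)
for n,p,q in(('railR outer',a1,a2),('railL outer',b1,b2)): print(n,p,q,np.degrees(np.arctan2(*(q-p)[[0,1]]*[1,-1]))) 
yaw=np.arctan2((a1-a2)[1],(a1-a2)[0])-np.pi/2; print('yaw',np.degrees(yaw), np.degrees(np.arctan2((b1-b2)[1],(b1-b2)[0]))-90)
ex=np.array([np.cos(yaw),np.sin(yaw)]);ey=np.array([-ex[1],ex[0]])
m=(a1+b1)[:2]/2; print('rail width',(a1-b1)[:2]@ex)
stop=w(337,265,.034)[:2]; bm=((A+B)/2)[:2]
P=m+ey*((stop-m)@ey-.038); print('pocket from rails/stop',P,'bar',bm, 'bar rel',[(bm-P)@ex,(bm-P)@ey])
for n,p in(('cover',(566,220,.09)),('cover',(606,222,.09)),('cover',(556,341,.09)),('cover',(592,342,.09)),('spare',(585,185,.09)),('spare',(612,186,.09)),('spare',(590,37,.09)),('T',(172,304,.156))):
    q=w(*p)[:2]; print(n,q,(q-P)@ex,(q-P)@ey)
E
```

```text
bar [0.5807 0.1014 0.087 ] [0.4898 0.0866 0.084 ] [0.5352 0.094  0.0855] 0.09215488125260231
railR outer [0.5883 0.1484 0.034 ] [ 0.6383 -0.1483  0.034 ] 9.563845427334607
railL outer [0.463 0.133 0.034] [ 0.5142 -0.1708  0.034 ] 9.565271533877382
yaw 9.563845427334611 9.565271533877379
rail width 0.1261408017625327
pocket from rails/stop [0.5338 0.0922] bar [0.5352 0.094 ] bar rel [np.float64(0.0017020555443359288), np.float64(0.0014874281852452664)]
cover [ 0.6068 -0.0426] 0.04957248228283537 -0.14514344494005602
cover [ 0.6104 -0.0731] 0.04806653309230881 -0.17582117523975005
cover [ 0.5099 -0.0619] -0.049140667191497706 -0.148033385690068
cover [ 0.514  -0.0915] -0.05002545106212191 -0.17789411670296779
spare [ 0.634  -0.0495] 0.07531294126569345 -0.1563878436658985
spare [ 0.6367 -0.0695] 0.07459326094221855 -0.176602196892763
spare [ 0.7286 -0.0246] 0.17265478045171845 -0.14758647850382592
T [0.5148 0.2202] 0.0025515826155499944 0.12935326974565428
```

>>> apply_moves(
  deltas=[0.0147, 0.0175, -0.07, 0, 0, 0.0147, 0.0175, -0.08, 0, 0, 0, 0, -0.08, 0, 0, 0, 0, -0.08, 0, 0, 0, 0, -0.054, 0, 0, 0, 0, 0, 0, 0, 0, 0, 0, 0, 1, 0, 0, 0, 0, 1, 0, 0, 0, 0, 1, 0, 0, 0, 0, 1],
  grip_force=40,
)

```text
time_s: 2.65
tool_pos: [0.5539, 0.0977, 0.1509]
eef_rot: [-0.0, 0.997, 0.082, 0.001]
ft_force: [0.1, 0.6, -1.3]
opening: 0.0092
gripper_force: 40.1
```

```bash
python3 - <<'E'
from h import *
info()
E
```

```text
t 2.65 tcp [0.5539 0.0977 0.1509] closeyaw -80.6 F [ 0.1  0.6 -1.3] open 0.0092 gf 40.1
```

>>> apply_moves(
  deltas=[0, 0, 0.02, 0, 1, 0, 0, 0.04, 0, 1, 0, 0, 0.06, 0, 1, 0, 0, 0.07, 0, 1, 0, 0, 0.06, 0, 1, 0, 0, 0.036, 0, 1, 0, 0, 0, 0, 1],
)

```text
time_s: 3.52
tool_pos: [0.5541, 0.0976, 0.295]
eef_rot: [-0.0, 0.997, 0.082, 0.002]
ft_force: [0.5, 0.3, -3.1]
opening: 0.009
gripper_force: 40.0
```

```bash
python3 - <<'E'
from h import *
print('oiler',onz('scene',270/1.4,305/1.4,.01),onz('side',528/1.4,418/1.4,.01))
info(); snap('side','d1')
im=cv2.imread('pics/d1_raw.png')[120:300,220:420]; cv2.imwrite('pics/d1c.png',cv2.resize(im,None,fx=3,fy=3,interpolation=3))
E
```

```text
oiler [ 0.72575753 -0.24955153  0.01      ] [ 0.72116089 -0.26690086  0.01      ]
t 3.52 tcp [0.5541 0.0976 0.295 ] closeyaw -80.6 F [ 0.5  0.3 -3.1] open 0.0090 gf 40.0
```

View pics/d1c.png

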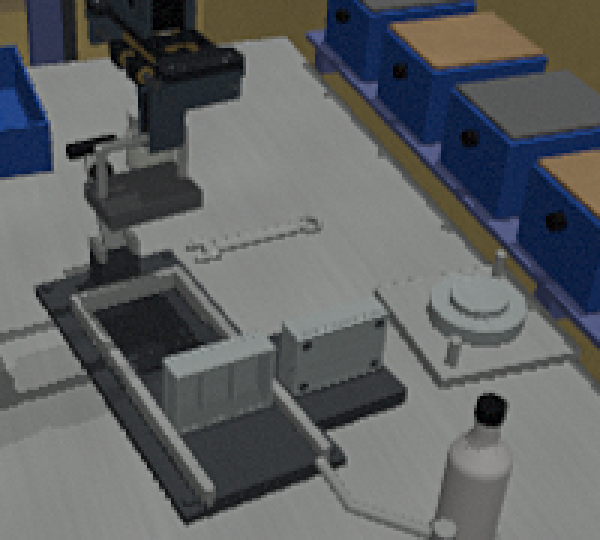

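>>> apply_moves(
  deltas=[-0.002, -0.04, 0, 0.0423, 1, -0.004, -0.08, 0, 0.0423, 1, -0.004, -0.09, 0, 0.0423, 1, -0.004, -0.09, 0, 0.0423, 1, -0.004, -0.09, 0, 0.0423, 1, -0.004, -0.09, 0, 0.0423, 1, -0.004, -0.09, 0, 0.0423, 1, -0.004, -0.09, 0, 0.0423, 1, -0.004, -0.07, 0, 0.0423, 1, -0.004, -0.032, 0, 0.0423, 1],
)

```text
time_s: 4.82
tool_pos: [0.5339, -0.2852, 0.2913]
eef_rot: [-0.001, 0.954, 0.298, -0.001]
ft_force: [0.7, -0.7, -3.4]
opening: 0.0092
gripper_force: 40.0
```

>>> apply_moves(
  deltas=[0, 0, 0, 0, 1, 0, 0, 0, 0, 1],
)

```text
time_s: 5.08
tool_pos: [0.5345, -0.2826, 0.2924]
eef_rot: [-0.001, 0.954, 0.298, -0.0]
ft_force: [-0.9, 0.1, -2.3]
opening: 0.0089
gripper_force: 40.0
```

```bash
python3 - <<'E'
from h import *
info(); np.save('T2.npy',wT()); a=snap('side','d2'); w=snap('wrist','w2')
b=cv2.resize(a[180:380,250:430],None,fx=2.9,fy=2.9,interpolation=3)[:580]
cv2.imwrite('pics/d2c.png',b)
w=robot.read_camera('scene'); cv2.imwrite('pics/s2_raw.png',w)
E
```

```text
t 5.08 tcp [ 0.5345 -0.2826  0.2924] closeyaw -55.3 F [-0.9  0.1 -2.3] open 0.0089 gf 40.0
```

View pics/d2c.png

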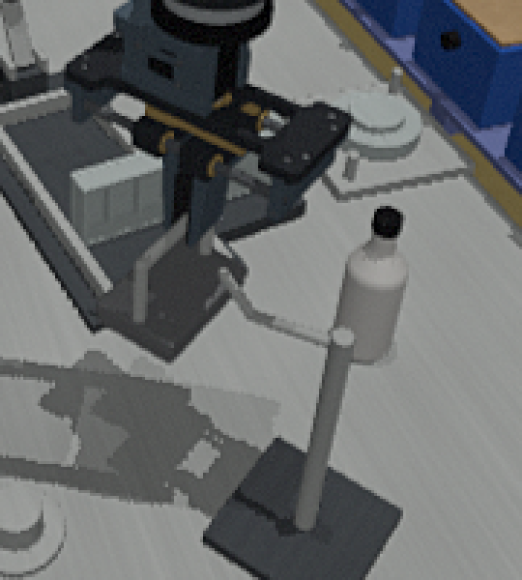

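>>> apply_moves(
  deltas=[0.004, 0.003, 0.005, 0, 1, 0.0122, -0.0184, 0, 0, 1, 0.0122, -0.0184, 0, 0, 1, 0.0122, -0.0184, 0, 0, 1, 0.0122, -0.0184, 0, 0, 1, 0.0122, -0.0184, 0, 0, 1, 0.0122, -0.0184, 0, 0, 1, 0, 0, 0, 0, 1, 0, 0, 0, 0, 1],
)

```text
time_s: 6.35
tool_pos: [0.5732, -0.337, 0.2957]
eef_rot: [-0.0, 0.954, 0.299, -0.0]
ft_force: [-0.2, 0.0, -2.0]
opening: 0.0091
gripper_force: 40.0
```

```bash
python3 - <<'E'
from h import *
info(); np.save('T2.npy',wT()); a=snap('side','d3'); s=snap('scene','s3')
c=np.zeros((560,800,3),np.uint8)
b=cv2.resize(a[200:340,260:400],None,fx=4,fy=4,interpolation=3); c[:,:500]=b[:,:500]
d=cv2.resize(s[110:200,190:265],None,fx=4,fy=4,interpolation=3); c[:360,500:]=d
cv2.imwrite('pics/d3c.png',c)
E
```

```text
t 6.35 tcp [ 0.5732 -0.337   0.2957] closeyaw -55.3 F [-0.2  0.  -2. ] open 0.0091 gf 40.0
```

View pics/d3c.png

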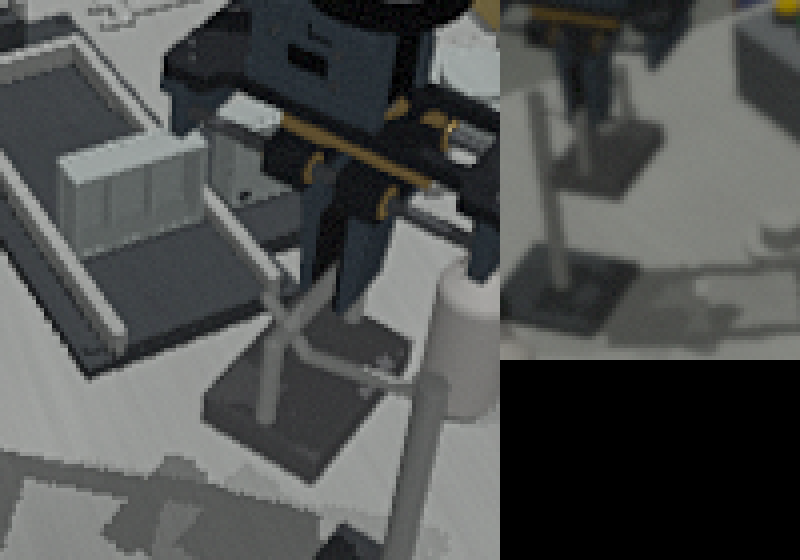

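>>> apply_moves(
  deltas=[0, 0, -0.01, 0, 1, 0, 0, -0.01, 0, 1, 0, 0, -0.01, 0, 1, 0, 0, -0.01, 0, 1, 0, 0, -0.008, 0, 1, 0, 0, 0, 0, 1],
)

```text
time_s: 7.2
tool_pos: [0.5732, -0.3371, 0.2713]
eef_rot: [-0.0, 0.954, 0.299, -0.0]
ft_force: [0.0, -0.5, -2.0]
opening: 0.0091
gripper_force: 40.0
```

>>> apply_moves(
  deltas=[0, 0, -0.004, 0, 1, 0, 0, -0.004, 0, 1, 0, 0, 0, 0, 1],
)

```text
time_s: 7.58
tool_pos: [0.5736, -0.3375, 0.2681]
eef_rot: [0.001, 0.954, 0.299, 0.0]
ft_force: [-0.6, -1.3, -1.1]
opening: 0.0089
gripper_force: 40.0
```

>>> apply_moves(
  deltas=[0, 0, -0.003, 0, 1, 0, 0, 0, 0, 1],
)

```text
time_s: 7.82
tool_pos: [0.5737, -0.3377, 0.2672]
eef_rot: [0.001, 0.954, 0.299, 0.001]
ft_force: [0.1, -2.4, 0.8]
opening: 0.0088
gripper_force: 40.0
```

>>> apply_moves(
  deltas=[0, 0, 0, 0, 0.75, 0, 0, 0, 0, 0.6, 0, 0, 0, 0, 0.5, 0, 0, 0, 0, 0.5],
)

```text
time_s: 8.32
tool_pos: [0.5732, -0.3371, 0.2661]
eef_rot: [-0.0, 0.954, 0.299, -0.0]
ft_force: [0.3, -0.4, 0.3]
opening: 0.0225
gripper_force: 0.0
```

```bash
python3 - <<'E'
from h import *
info(); a=snap('side','d4'); s=snap('scene','s4')
c=np.zeros((560,800,3),np.uint8)
b=cv2.resize(a[200:340,260:400],None,fx=4,fy=4,interpolation=3); c[:,:500]=b[:,:500]
d=cv2.resize(s[110:200,190:265],None,fx=4,fy=4,interpolation=3); c[:360,500:]=d
cv2.imwrite('pics/d4c.png',c)
E
```

```text
t 8.32 tcp [ 0.5732 -0.3371  0.2661] closeyaw -55.3 F [ 0.3 -0.4  0.3] open 0.0225 gf 0.0
```

View pics/d4c.png

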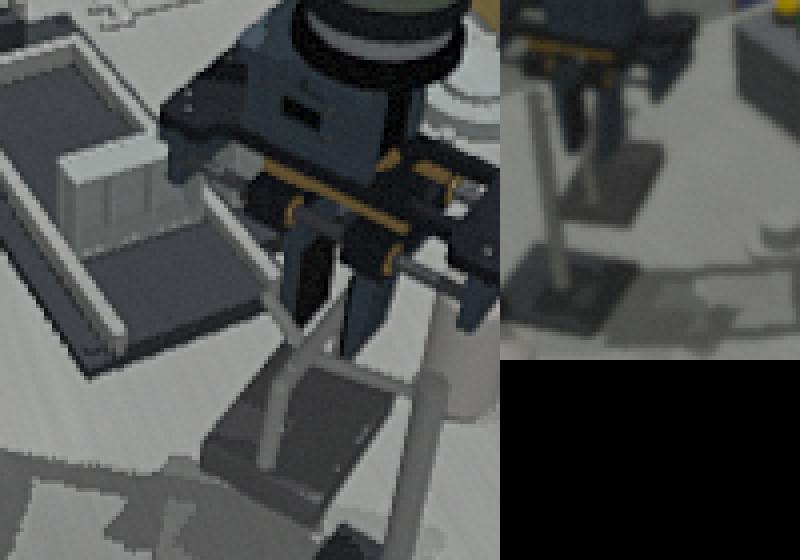

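>>> apply_moves(
  deltas=[0, 0, 0, 0, 0, 0, 0, 0, 0, 0, 0, 0, 0.02, 0, 0, 0, 0, 0.04, 0, 0, 0, 0, 0.05, 0, 0, 0, 0, 0.03, 0, 0, 0, 0, 0, 0, 0],
)

```text
time_s: 9.3
tool_pos: [0.5736, -0.3374, 0.3379]
eef_rot: [0.001, 0.954, 0.299, 0.001]
ft_force: [-0.1, 1.0, 0.2]
opening: 0.0455
gripper_force: 0.0
```

>>> apply_moves(
  deltas=[-0.004, 0.05, 0, -0.04, 1, -0.004, 0.07, 0, -0.043, 1, -0.004, 0.08, 0, -0.048, 1, -0.004, 0.08, 0, -0.048, 1, -0.004, 0.08, 0, -0.048, 1, -0.004, 0.08, 0, -0.048, 1, -0.004, 0.08, 0, -0.048, 1, -0.004, 0.07, 0, -0.048, 1, -0.008, 0.042, 0, -0.048, 1, 0, 0, 0, 0, 1],
)

```text
time_s: 10.55
tool_pos: [0.5528, -0.0201, 0.3354]
eef_rot: [-0.0, 0.996, 0.085, -0.001]
ft_force: [-0.2, 0.1, -0.4]
opening: 0.001
gripper_force: 0.0
```

```bash
cat >> h.py <<'E'
yaw=np.radians(9.56); EX=np.array([np.cos(yaw),np.sin(yaw)]); EY=np.array([-EX[1],EX[0]]); P0=np.array([.5340,.0925])
def fx(p): d=np.asarray(p)[:2]-P0; return np.round(np.array([d@EX,d@EY])*1000,1)
E
python3 - <<'E'
from h import *
info(); print(fx(robot.read_state()['tool_pos'])); np.save('T5.npy',wT()); im=snap('wrist','w5'); snap('side','d5')
# block in the side view: compare region against d4 (still hung?)
a=cv2.imread('pics/d4_raw.png')[300:335,310:350].astype(int); b=cv2.imread('pics/d5_raw.png')[300:335,310:350].astype(int); print('hung diff',np.abs(a-b).mean())
E
```

```text
t 10.55 tcp [ 0.5528 -0.0201  0.3354] closeyaw -80.2 F [-0.2  0.1 -0.4] open 0.0010 gf 0.0
[  -0.2 -114.2]
hung diff 21.074285714285715
```

```bash
python3 - <<'E'
from h import *
a=cv2.imread('pics/d5_raw.png'); g=cv2.cvtColor(cv2.GaussianBlur(a,(3,3),0),cv2.COLOR_BGR2GRAY)
p=proj('side',[.545,-.345,.149]); print(p, a[int(p[1]),int(p[0])], 'bench',a[330,200], 'deck', a[[int(v) for v in proj('side',[.57,-.12,.02])][::-1][0],[int(v) for v in proj('side',[.57,-.12,.02])][0]])
v=int(g[int(p[1]),int(p[0])]); m=cv2.inRange(g,v-14,v+14)
m=cv2.morphologyEx(m,cv2.MORPH_OPEN,np.ones((3,3)))
n,l,st,c=cv2.connectedComponentsWithStats(m); k=l[int(p[1]),int(p[0])]; print(st[k],c[k])
ys,xs=np.where(l==k); r=cv2.minAreaRect(np.c_[xs,ys].astype(np.float32)); print(r)
bx=cv2.convexHull(np.c_[xs,ys].astype(np.int32)); q=cv2.approxPolyDP(bx,4,True)[:,0]
for u,w in q: print(u,w,np.round(onz('side',u,w,.145),3))
E
```

```text
(np.float64(329.79950303720744), np.float64(300.4174809172837)) [91 92 90] bench [136 137 135] deck [55 53 48]
[312 298  34  27 462] [328.82683983 310.91125541]
((329.8980712890625, 308.89373779296875), (32.50910568237305, 20.306547164916992), 27.7585391998291)
345 315 [ 0.561 -0.385  0.145]
337 324 [ 0.537 -0.4    0.145]
312 308 [ 0.505 -0.35   0.145]
319 299 [ 0.527 -0.332  0.145]
331 298 [ 0.552 -0.337  0.145]
```

>>> apply_moves(
  deltas=[0, 0, -0.08, 0, 1, 0, 0, -0.09, 0, 1, 0, 0, -0.09, 0, 1, 0, 0, -0.07, 0, 1, 0, 0, -0.032, 0, 1, 0, 0, 0, 0, 1],
)

```text
time_s: 11.4
tool_pos: [0.5532, -0.0219, 0.1546]
eef_rot: [-0.0, 0.997, 0.083, -0.001]
ft_force: [1.2, -0.2, 0.7]
opening: 0.0005
gripper_force: 0.0
```

>>> apply_moves(
  deltas=[0.0017, -0.0098, 0, 0, 1, 0.0017, -0.0098, 0, 0, 1, 0.0017, -0.0098, 0, 0, 1, 0.0017, -0.0098, 0, 0, 1],
)

```text
time_s: 11.9
tool_pos: [0.5569, -0.0411, 0.1557]
eef_rot: [0.0, 0.997, 0.084, 0.0]
ft_force: [-0.9, 2.1, 1.5]
opening: 0.0004
gripper_force: 0.8
```

>>> apply_moves(
  deltas=[0.0014, -0.0079, 0, 0, 1, 0.0014, -0.0079, 0, 0, 1, 0.0014, -0.0079, 0, 0, 1],
)

```text
time_s: 12.28
tool_pos: [0.5589, -0.0528, 0.1553]
eef_rot: [0.0, 0.996, 0.084, 0.0]
ft_force: [0.6, 0.2, 2.0]
opening: 0.0009
gripper_force: 0.7
```

```bash
python3 - <<'E'
from h import *
info(); print(fx(robot.read_state()['tool_pos']))
b=snap('side','d6'); a=cv2.imread('pics/d5_raw.png')
# where is the standing cover's bottom -y edge? bright/dark transition down columns from cover face to deck, before/after
for n,im in(('before',a),('now',b)):
    g=cv2.GaussianBlur(im,(3,3),0).astype(int).sum(2)
    for x in(-.03,0,.03):
        vals=[]
        for y in np.arange(-.26,-.12,.002):
            p=P0+EX*x+EY*y; u,v=proj('side',[*p,.02]); vals.append(g[int(round(v)),int(round(u))])
        vals=np.array(vals); k=np.argmax(np.diff(vals)); print(n,x,'edge y',-260+2*k, 'step',np.diff(vals)[k])
E
```

```text
t 12.28 tcp [ 0.5589 -0.0528  0.1553] closeyaw -80.4 F [0.6 0.2 2. ] open 0.0009 gf 0.7
[   0.4 -147.4]
before -0.03 edge y -176 step 69
before 0 edge y -178 step 76
before 0.03 edge y -178 step 56
now -0.03 edge y -176 step 73
now 0 edge y -178 step 79
now 0.03 edge y -178 step 76
```

>>> apply_moves(
  deltas=[0.0014, -0.0079, 0, 0, 1, 0.0014, -0.0079, 0, 0, 1, 0.0014, -0.0079, 0, 0, 1, 0.0014, -0.0079, 0, 0, 1, 0, 0, 0, 0, 1, 0, 0, 0, 0, 1],
)

```text
time_s: 13.08
tool_pos: [0.5616, -0.0685, 0.1552]
eef_rot: [0.0, 0.996, 0.084, -0.0]
ft_force: [-0.2, -0.4, -0.2]
opening: 0.0002
gripper_force: 0.0
```

```bash
cat > edge.py <<'E'
from h import *
import sys
b=snap('side',sys.argv[1]); info(); print(fx(robot.read_state()['tool_pos']))
g=cv2.GaussianBlur(b,(3,3),0).astype(int).sum(2)
for x in(-.035,0.035):
    for z in(.02,.05):
        vals=[]
        for y in np.arange(-.3,.0,.005):
            p=P0+EX*x+EY*y; u,v=proj('side',[*p,z]); vals.append(g[int(round(v)),int(round(u))]//3)
        print(x,z,'y=-300:5:0',*vals)
E
python3 edge.py d7
```

```text
t 13.12 tcp [ 0.5616 -0.0684  0.1552] closeyaw -80.4 F [-0.2 -0.3 -0.4] open 0.0006 gf 0.0
[   0.4 -163.3]
-0.035 0.02 y=-300:5:0 140 140 140 138 132 118 37 35 41 49 40 37 36 33 32 31 31 32 32 32 33 32 32 30 41 77 84 80 79 79 79 80 80 77 50 34 38 40 38 38 39 38 39 39 39 44 59 62 61 60 60 60 59 61 61 61 61 61 61 61
-0.035 0.05 y=-300:5:0 102 52 35 40 51 31 32 32 32 31 31 32 33 32 31 31 33 31 32 58 86 98 96 102 98 89 96 86 81 78 52 31 32 33 32 32 37 38 42 54 60 60 60 60 60 59 61 62 61 61 62 62 62 61 62 62 62 61 62 75
0.035 0.02 y=-300:5:0 139 144 144 145 143 107 32 33 44 54 54 53 55 54 53 53 53 33 31 30 31 33 33 31 37 93 98 106 111 123 122 101 95 95 96 96 83 52 40 40 41 41 42 43 42 37 30 33 34 47 57 61 61 62 61 61 61 62 62 61
0.035 0.05 y=-300:5:0 131 130 132 139 106 66 66 63 62 62 68 66 62 62 62 61 66 65 59 67 77 81 88 111 110 102 100 99 103 112 88 73 53 43 43 43 40 40 40 40 40 42 43 43 38 32 34 49 49 41 21 16 15 15 22 29 32 20 14 14
```

>>> apply_moves(
  deltas=[0, 0, 0.06, 0, 1, 0, 0, 0.09, 0, 1, 0, 0, 0.09, 0, 1, 0, 0.05, 0.09, 0, 1, -0.01, 0.05, 0.02, 0, 1, -0.01, 0.05, 0, 0, 1, -0.01, 0.05, 0, 0, 1, -0.01, 0.05, 0, 0, 1, 0, 0, 0, 0, 1, 0, 0, 0, 0, 1],
)

```text
time_s: 14.38
tool_pos: [0.5417, 0.0562, 0.3302]
eef_rot: [0.0, 0.996, 0.084, 0.0]
ft_force: [0.2, -0.0, 0.0]
opening: 0.0004
gripper_force: 0.0
```

```bash
cat > seg.py <<'E'
from h import *
import sys
info(); T=wT(); np.save('Tw.npy',T); im=robot.read_camera('wrist'); cv2.imwrite('pics/%s_raw.png'%sys.argv[1],im)
g=im.astype(int); b,gr,r=g[...,0],g[...,1],g[...,2]
# covers are tinted slightly blue-green: compare with warm bench
m=((gr-r>3)&(gr>90)).astype(np.uint8)
m=cv2.morphologyEx(m,cv2.MORPH_OPEN,np.ones((3,3)))
n,l,st,c=cv2.connectedComponentsWithStats(m)
for k in range(1,n):
    if st[k][4]<150: continue
    ys,xs=np.where(l==k); q=cv2.approxPolyDP(cv2.convexHull(np.c_[xs,ys].astype(np.int32)),4,True)[:,0]
    print('blob',st[k],'mean bgr',g[l==k].mean(0).round())
    for u,v in q: print('  ',u,v,'z50:',fx(wz(T,u,v,.05)),'z20',fx(wz(T,u,v,.02)),'z90',fx(wz(T,u,v,.09)))
E
python3 seg.py w8; python3 - <<'E'
import cv2
a=cv2.imread('pics/w1_raw.png')
print('cover top',a[200,415],'face',a[180,385],'bench',a[50,100],'rail',a[144,330])
E
```

```text
t 14.38 tcp [0.5417 0.0562 0.3302] closeyaw -80.4 F [ 0.2 -0.   0. ] open 0.0004 gf 0.0
blob [ 386   24   42  109 3033] mean bgr [196. 204. 198.]
   422 24 z50: [ 184.1 -187.4] z20 [ 192.4 -199.5] z90 [ 173.  -171.3]
   427 35 z50: [ 173.7 -194.1] z20 [ 181.2 -206.8] z90 [ 163.7 -177.3]
   413 131 z50: [  74.4 -191.3] z20 [  73.9 -203.8] z90 [  75.2 -174.8]
   388 132 z50: [  73.3 -162.4] z20 [  72.6 -172.5] z90 [  74.1 -148.9]
   398 24 z50: [ 184.  -161.9] z20 [ 192.3 -172. ] z90 [ 172.9 -148.5]
blob [ 389  153   67   80 3900] mean bgr [188. 196. 190.]
   455 155 z50: [  47.  -244.6] z20 [  44.3 -261.3] z90 [  50.7 -222.3]
   442 231 z50: [ -48.4 -243.4] z20 [ -58.9 -260.1] z90 [ -34.5 -221.3]
   389 231 z50: [ -48.6 -175.9] z20 [ -59.  -187.1] z90 [ -34.6 -161. ]
   399 153 z50: [  49.2 -177.8] z20 [  46.7 -189.2] z90 [  52.7 -162.7]
cover top [206 215 208] face [73 77 75] bench [189 199 203] rail [182 191 197]
```

>>> apply_moves(
  deltas=[0.0092, -0.057, 0, 0, 1, 0.0092, -0.057, 0, 0, 1, 0.0092, -0.057, 0, 0, 1, 0.0092, -0.057, 0, 0, 1, 0.0092, -0.057, 0, 0, 1, 0.0092, -0.057, 0, 0, 1, 0.0092, -0.057, 0, 0, 1, 0.0092, -0.057, 0, 0, 1, 0, 0, 0, 0, 1, 0, 0, 0, 0, 1],
)

```text
time_s: 15.68
tool_pos: [0.5781, -0.1716, 0.3301]
eef_rot: [-0.0, 0.997, 0.083, -0.0]
ft_force: [-0.2, 0.7, 0.0]
opening: 0.0004
gripper_force: 0.0
```

>>> apply_moves(
  deltas=[0, 0, -0.08, 0, 1, 0, 0, -0.09, 0, 1, 0, 0, -0.09, 0, 1, 0, 0, -0.08, 0, 1, 0, 0, -0.06, 0, 1, 0, 0, -0.03, 0, 1, 0, 0, -0.02, 0, 1, 0, 0, 0, 0, 1],
)

```text
time_s: 16.68
tool_pos: [0.5786, -0.1713, 0.1055]
eef_rot: [0.0, 0.996, 0.084, 0.0]
ft_force: [-0.5, 0.8, 0.1]
opening: 0.0003
gripper_force: 0.0
```

```bash
python3 - <<'E'
from h import *
info(); print(fx(robot.read_state()['tool_pos']))
E
```

```text
t 16.68 tcp [ 0.5786 -0.1713  0.1055] closeyaw -80.4 F [-0.5  0.8  0.1] open 0.0003 gf 0.0
[ 1.000e-01 -2.675e+02]
```

>>> apply_moves(
  deltas=[-0.003, 0.018, 0, 0, 1, -0.005, 0.0296, 0, 0, 1, -0.005, 0.0296, 0, 0, 1, -0.005, 0.0296, 0, 0, 1, -0.005, 0.0296, 0, 0, 1, -0.005, 0.0296, 0, 0, 1, -0.005, 0.0296, 0, 0, 1, -0.005, 0.0296, 0, 0, 1, -0.005, 0.0296, 0, 0, 1, -0.005, 0.0296, 0, 0, 1],
)

```text
time_s: 17.92
tool_pos: [0.5548, -0.0287, 0.1062]
eef_rot: [0.001, 0.996, 0.084, 0.001]
ft_force: [1.6, -6.4, 5.1]
opening: 0.0005
gripper_force: 3.1
```

>>> apply_moves(
  deltas=[-0.0033, 0.0197, 0, 0, 1, -0.0033, 0.0197, 0, 0, 1, -0.0033, 0.0197, 0, 0, 1, -0.0033, 0.0197, 0, 0, 1],
)

```text
time_s: 18.42
tool_pos: [0.5483, 0.0104, 0.1061]
eef_rot: [0.001, 0.996, 0.084, 0.001]
ft_force: [1.2, -4.4, 4.2]
opening: 0.0004
gripper_force: 2.8
```

```bash
cat > side.py <<'E'
from h import *
import sys
info(); print(fx(robot.read_state()['tool_pos']))
im=robot.read_camera('scene'); cv2.imwrite('pics/%s_raw.png'%sys.argv[1],im)
g=im.astype(int); m=((g[...,1]-g[...,2]>4)&(g[...,1]>70)).astype(np.uint8)
m[:185]=0;m[300:]=0;m[:,:200]=0;m[:,360:]=0
m=cv2.morphologyEx(m,cv2.MORPH_OPEN,np.ones((2,2)))
n,l,st,c=cv2.connectedComponentsWithStats(m)
for k in range(1,n):
    if st[k][4]<60: continue
    ys,xs=np.where(l==k); q=cv2.approxPolyDP(cv2.convexHull(np.c_[xs,ys].astype(np.int32)),2,True)[:,0]
    print('blob',st[k])
    for u,v in q: print('  ',u,v,'z50:',fx(onz('scene',u,v,.05)),'z42',fx(onz('scene',u,v,.042)))
E
python3 side.py s9
```

```text
t 18.43 tcp [0.5483 0.0104 0.1061] closeyaw -80.4 F [ 1.2 -4.4  4.2] open 0.0004 gf 2.8
[  0.5 -83.4]
blob [220 219  31  27 354]
   250 223 z50: [  45.9 -177.8] z42 [  40.2 -184.4]
   249 230 z50: [  70.3 -156.5] z42 [  64.8 -162.9]
   232 244 z50: [ 148.3 -148.9] z42 [ 143.4 -155.3]
   222 245 z50: [ 172.  -167.7] z42 [ 167.3 -174.2]
   220 235 z50: [ 147.8 -205.3] z42 [ 142.9 -212.2]
   243 219 z50: [  48.3 -208. ] z42 [  42.6 -214.9]
blob [275 232  37  23 400]
   311 235 z50: [-46.5  -0.7] z42 [-53.   -5.8]
   311 241 z50: [-26.6  16.6] z42 [-32.9  11.5]
   292 254 z50: [53.4 11.5] z42 [47.8  6.4]
   284 253 z50: [66.8 -8.5] z42 [ 61.3 -13.8]
   275 243 z50: [ 55.3 -57.2] z42 [ 49.6 -62.8]
   276 239 z50: [ 40.8 -67. ] z42 [ 35.  -72.7]
   287 232 z50: [ -5.1 -63.8] z42 [-11.3 -69.5]
blob [223 246  16  10  69]
   238 247 z50: [ 144.3 -126.3] z42 [ 139.4 -132.4]
   229 255 z50: [ 184.9 -121. ] z42 [ 180.4 -127.2]
   223 249 z50: [ 181.  -152.7] z42 [ 176.4 -159.1]
   228 246 z50: [ 162.3 -151.3] z42 [ 157.5 -157.7]
blob [201 270   7  22 118]
   203 291 z50: [323.8 -70.9] z42 [320.4 -76.7]
   201 270 z50: [ 279.4 -134.9] z42 [ 275.6 -141.2]
   207 276 z50: [ 281.9 -104.9] z42 [ 278.1 -110.9]
```

>>> apply_moves(
  deltas=[-0.0015, 0.0087, 0, 0, 1, -0.0015, 0.0087, 0, 0, 1, -0.0015, 0.0087, 0, 0, 1, -0.0015, 0.0087, 0, 0, 1],
)

```text
time_s: 18.98
tool_pos: [0.5445, 0.0278, 0.105]
eef_rot: [0.0, 0.996, 0.084, -0.0]
ft_force: [0.5, -1.7, -0.6]
opening: 0.0005
gripper_force: 0.9
```

>>> apply_moves(
  deltas=[-0.0015, 0.0087, 0, 0, 1, -0.0015, 0.0087, 0, 0, 1, -0.0008, 0.005, 0, 0, 1, 0, 0, 0, 0, 1],
)

```text
time_s: 19.48
tool_pos: [0.5429, 0.0392, 0.1054]
eef_rot: [-0.0, 0.996, 0.084, 0.0]
ft_force: [-0.3, 0.3, 0.1]
opening: 0.0007
gripper_force: 0.0
```

```bash
python3 side.py s10 | head -22
```

```text
t 19.48 tcp [0.5429 0.0392 0.1054] closeyaw -80.4 F [-0.3  0.3  0.1] open 0.0007 gf 0.0
[ -0.1 -54.1]
blob [220 220  32  33 504]
   248 221 z50: [  43.8 -189.4] z42 [  38.1 -196.1]
   250 241 z50: [ 101.7 -118.6] z42 [  96.5 -124.8]
   237 250 z50: [ 154.8 -119.1] z42 [ 150.  -125.3]
   223 252 z50: [ 189.1 -143.3] z42 [ 184.6 -149.6]
   220 235 z50: [ 147.8 -205.3] z42 [ 142.9 -212.2]
   240 221 z50: [  61.4 -208. ] z42 [  55.9 -214.8]
blob [281 237  38  24 478]
   318 241 z50: [-41.4  32.1] z42 [-47.8  27.2]
   314 249 z50: [-7.2 45.3] z42 [-13.3  40.5]
   301 260 z50: [53.  46.9] z42 [47.4 42.1]
   290 256 z50: [63.5 12.7] z42 [57.9  7.6]
   281 247 z50: [ 55.  -32.2] z42 [ 49.3 -37.6]
   293 237 z50: [ -1.6 -35.1] z42 [ -7.7 -40.6]
   308 237 z50: [-33.5  -1.6] z42 [-39.8  -6.7]
blob [201 270   7  21 110]
   202 290 z50: [323.5 -75.7] z42 [320.1 -81.4]
   201 270 z50: [ 279.4 -134.9] z42 [ 275.6 -141.2]
   207 276 z50: [ 281.9 -104.9] z42 [ 278.1 -110.9]
   206 285 z50: [304.7 -81.4] z42 [301.1 -87.3]
```

>>> apply_moves(
  deltas=[-0.0012, 0.0069, 0, 0, 1, -0.0012, 0.0069, 0, 0, 1, 0, 0, 0, 0, 1],
)

```text
time_s: 19.9
tool_pos: [0.5416, 0.046, 0.1053]
eef_rot: [-0.0, 0.996, 0.084, -0.0]
ft_force: [-0.9, -0.1, 0.3]
opening: 0.0004
gripper_force: 0.1
```

>>> apply_moves(
  deltas=[0, -0.01, 0.02, 0, 1, 0, -0.01, 0.06, 0, 1, 0, 0, 0.09, 0, 1, 0, 0, 0.09, 0, 1, 0, 0, 0.09, 0, 1, 0, 0.02, 0.09, 0, 1, 0, 0.02, 0.01, 0, 1, 0, 0, 0, 0, 1],
)

```text
time_s: 20.9
tool_pos: [0.5413, 0.056, 0.3305]
eef_rot: [-0.0, 0.996, 0.084, 0.0]
ft_force: [-0.0, -1.2, -1.1]
opening: 0.0004
gripper_force: 0.0
```

```bash
python3 seg.py w11; python3 - <<'E'
from h import *
T=np.load('Tw.npy'); im=cv2.imread('pics/w11_raw.png'); g=cv2.GaussianBlur(im,(3,3),0)
m,f=K('wrist'); C=np.linalg.inv(T@np.array(m['T_tool_cam']))
def pw(x,y,z):
    p=C@np.array([*(P0+EX*x+EY*y),z,1]); return int(round(f*p[0]/p[2]+m['cx'])),int(round(f*p[1]/p[2]+m['cy']))
for x in(-.035,0,.035):
    print(x,'y -60:3:60',*[int(g[pw(x,y,.042)[::-1]].mean()) if 0<=pw(x,y,.042)[1]<420 else -1 for y in np.arange(-.06,.061,.003)])
E
```

```text
t 20.90 tcp [0.5413 0.056  0.3305] closeyaw -80.4 F [-0.  -1.2 -1.1] open 0.0004 gf 0.0
blob [ 386   23   43  110 3015] mean bgr [196. 205. 199.]
   428 25 z50: [ 183.  -193.8] z20 [ 191.2 -206.4] z90 [ 172.  -176.9]
   414 130 z50: [  75.3 -192.3] z20 [  74.9 -204.7] z90 [  75.9 -175.6]
   386 131 z50: [  74.1 -159.8] z20 [  73.6 -169.7] z90 [  74.8 -146.7]
   399 23 z50: [ 184.8 -162.7] z20 [ 193.2 -172.8] z90 [ 173.6 -149.2]
blob [ 223  153   58   31 1240] mean bgr [173. 182. 176.]
   279 182 z50: [ 13.9 -35.5] z20 [  8.5 -35.3] z90 [ 21.1 -35.7]
   225 181 z50: [15.  30.2] z20 [ 9.7 35.7] z90 [22.  22.9]
   223 154 z50: [47.3 31. ] z20 [44.6 36.6] z90 [50.9 23.7]
   276 154 z50: [ 47.5 -31.9] z20 [ 44.8 -31.4] z90 [ 51.  -32.5]
-0.035 y -60:3:60 43 43 43 44 44 43 42 53 97 101 102 99 100 98 99 101 123 124 123 123 122 123 123 126 124 124 121 123 126 125 128 86 66 113 123 126 80 67 67 68 69
0 y -60:3:60 38 38 39 39 38 39 38 54 90 104 103 101 101 102 102 99 102 103 103 99 102 101 102 103 102 102 100 98 101 110 131 65 62 107 121 121 77 65 59 32 34
0.035 y -60:3:60 64 65 66 65 66 66 66 71 139 191 143 60 59 129 187 174 180 179 180 176 176 175 176 175 175 173 152 69 59 85 192 110 59 203 198 185 87 70 71 70 70
```

>>> apply_moves(
  deltas=[-0.0072, 0.0296, -0.08, 0, 1, 0, 0, -0.09, 0, 1, 0, 0, -0.09, 0, 1, 0, 0, -0.08, 0, 1, 0, 0, -0.05, 0, 1, 0, 0, -0.019, 0, 1, 0, 0, 0, 0, 1],
)

```text
time_s: 21.82
tool_pos: [0.5355, 0.0697, 0.1274]
eef_rot: [0.0, 0.996, 0.084, -0.003]
ft_force: [-8.8, -1.0, 22.7]
opening: 0.0006
gripper_force: 11.2
```

>>> apply_moves(
  deltas=[0, 0, -0.004, 0, 1, 0, 0, -0.004, 0, 1, 0, 0, 0, 0, 1],
)

```text
time_s: 22.2
tool_pos: [0.5355, 0.0697, 0.1271]
eef_rot: [0.0, 0.996, 0.084, -0.002]
ft_force: [-17.2, -1.1, 47.1]
opening: 0.0005
gripper_force: 23.6
```

>>> apply_moves(
  deltas=[0, 0, 0.03, 0, 1, 0, 0, 0.06, 0, 1, 0, 0, 0.09, 0, 1, 0, 0, 0.09, 0, 1, 0, -0.04, 0.09, 0, 1, 0, -0.06, 0.03, 0, 1, 0, 0, 0, 0, 1, 0, 0, 0, 0, 1],
)

```text
time_s: 23.2
tool_pos: [0.5375, 0.0206, 0.3153]
eef_rot: [-0.0, 0.997, 0.083, -0.001]
ft_force: [-0.4, 0.3, 0.1]
opening: 0.0005
gripper_force: 0.0
```

```bash
cat > prof.py <<'E'
from h import *
import sys
info(); T=wT(); im=robot.read_camera('wrist'); cv2.imwrite('pics/%s_raw.png'%sys.argv[1],im); s=robot.read_camera('scene'); cv2.imwrite('pics/%s_s_raw.png'%sys.argv[1],s); d=robot.read_camera('side'); cv2.imwrite('pics/%s_d_raw.png'%sys.argv[1],d)
np.save('T_%s.npy'%sys.argv[1],T)
m,f=K('wrist'); C=np.linalg.inv(T@np.array(m['T_tool_cam']))
def pw(p):
    p=C@np.append(p,1); return f*p[0]/p[2]+m['cx'],f*p[1]/p[2]+m['cy']
def samp(img,uv): return int(cv2.getRectSubPix(img,(1,1),(float(uv[0]),float(uv[1])))[0,0].mean())
W=lambda x,y,z:[*(P0+EX*x+EY*y),z]
for z in(.042,):
  for x in(-.04,-.02,0,.02,.04): print('wrist x',x,'y-48:2:48',*[samp(im,pw(W(x,y,z))) for y in np.arange(-.048,.049,.002)])
  for y in(-.03,0,.03): print('wrist y',y,'x-66:2:66',*[samp(im,pw(W(x,y,z))) for x in np.arange(-.066,.067,.002)])
  for x in(-.04,0,.04): print('scene x',x,'y-60:3:60',*[samp(s,proj('scene',W(x,y,z))) for y in np.arange(-.06,.061,.003)])
  for x in(-.04,0,.04): print('side x',x,'y-60:3:60',*[samp(d,proj('side',W(x,y,z))) for y in np.arange(-.06,.061,.003)])
E
python3 prof.py w12
```

```text
t 23.20 tcp [0.5375 0.0206 0.3153] closeyaw -80.4 F [-0.4  0.3  0.1] open 0.0005 gf 0.0
wrist x -0.04 y-48:2:48 37 45 44 48 70 68 74 125 125 129 78 52 52 81 130 124 123 116 121 125 125 124 127 122 123 124 123 125 121 128 123 124 122 125 77 61 66 60 105 200 182 62 67 161 188 185 184 126 65
wrist x -0.02 y-48:2:48 38 39 39 42 71 68 70 103 103 103 102 102 101 97 102 102 101 99 104 100 104 101 100 123 124 127 122 126 123 129 123 126 121 119 127 187 191 189 191 195 157 56 64 188 187 185 184 105 65
wrist x 0 y-48:2:48 41 41 39 38 69 68 74 100 99 101 101 100 102 97 100 101 101 99 105 101 101 102 125 123 124 124 124 127 122 128 124 125 121 117 178 186 191 191 192 192 188 52 68 195 190 184 183 130 66
wrist x 0.02 y-48:2:48 63 64 64 66 78 74 88 171 179 176 176 173 173 168 177 173 171 166 172 172 173 171 184 188 190 190 189 193 188 195 187 190 185 184 191 184 190 191 192 196 203 61 84 198 193 184 186 97 65
wrist x 0.04 y-48:2:48 76 77 78 78 79 74 96 191 206 205 70 66 67 63 179 203 199 194 197 197 199 198 197 192 194 192 192 197 188 194 189 194 190 192 114 63 68 63 93 202 173 53 67 201 195 188 1
[... 1107 characters left out ...]
97 99 104 116 130 137 139 137 130 106 85 83 97 115 124 124 121 118
scene x 0.04 y-60:3:60 52 54 55 54 53 59 78 105 118 117 109 108 118 128 130 132 133 136 136 136 136 138 137 137 136 133 123 105 91 94 115 122 104 84 85 103 121 127 114 95 82
side x -0.04 y-60:3:60 88 92 90 90 90 90 91 88 84 88 96 95 76 51 47 66 85 96 97 98 96 94 96 95 96 92 76 66 64 84 111 117 108 73 40 35 36 37 38 52 59
side x 0 y-60:3:60 96 97 96 95 93 88 88 88 89 88 89 83 78 77 77 76 75 76 76 82 89 93 95 94 93 89 98 123 140 146 146 135 103 63 38 31 31 31 30 32 32
side x 0.04 y-60:3:60 65 74 83 89 95 96 92 91 93 96 114 127 102 59 62 95 119 124 130 137 139 140 140 140 143 143 121 92 95 104 120 138 116 89 67 53 55 56 56 57 54
```

>>> apply_moves(
  deltas=[0.0098, 0.021, -0.08, 0, 1, 0, 0, -0.09, 0, 1, 0, 0, -0.09, 0, 1, 0, 0, -0.09, 0, 1, 0, 0, -0.05, 0, 1, 0, 0, -0.02, 0, 1, 0, 0, 0, 0, 1],
)

```text
time_s: 24.22
tool_pos: [0.543, 0.0313, 0.1064]
eef_rot: [0.0, 0.996, 0.084, -0.0]
ft_force: [-0.9, 0.3, 0.6]
opening: 0.0001
gripper_force: 0.0
```

>>> apply_moves(
  deltas=[-0.0016, 0.0099, 0, 0, 1, -0.0016, 0.0099, 0, 0, 1, -0.0016, 0.0099, 0, 0, 1, -0.001, 0.0059, 0, 0, 1, 0, 0, 0, 0, 1],
)

```text
time_s: 24.85
tool_pos: [0.54, 0.0488, 0.1068]
eef_rot: [0.0, 0.996, 0.084, 0.0]
ft_force: [0.8, -0.3, 0.5]
opening: 0.0004
gripper_force: 0.3
```

```bash
python3 - <<'E'
from h import *
info(); print(fx(robot.read_state()['tool_pos']))
E
```

```text
t 24.85 tcp [0.54   0.0488 0.1068] closeyaw -80.4 F [ 0.8 -0.3  0.5] open 0.0004 gf 0.3
[ -1.3 -44.1]
```

>>> apply_moves(
  deltas=[-0.0007, 0.0039, 0, 0, 1, -0.0007, 0.0039, 0, 0, 1, 0, 0, 0, 0, 1],
)

```text
time_s: 25.22
tool_pos: [0.5393, 0.0524, 0.1068]
eef_rot: [0.0, 0.996, 0.084, -0.0]
ft_force: [-0.1, -4.6, 1.5]
opening: 0.0005
gripper_force: 1.9
```

>>> apply_moves(
  deltas=[-0.0007, 0.0039, 0, 0, 1, -0.0003, 0.002, 0, 0, 1, 0, 0, 0, 0, 1],
)

```text
time_s: 25.6
tool_pos: [0.539, 0.053, 0.1069]
eef_rot: [0.003, 0.996, 0.085, -0.0]
ft_force: [0.8, -13.9, 1.6]
opening: 0.0007
gripper_force: 7.0
```

>>> apply_moves(
  deltas=[0.003, -0.02, 0.01, 0, 1, 0.002, -0.02, 0.06, 0, 1, 0, -0.01, 0.09, 0, 1, 0, 0, 0.09, 0, 1, 0, 0, 0.09, 0, 1, 0, 0, 0.06, 0, 1, 0, 0, 0.02, 0, 1, 0, 0, 0, 0, 1, 0, 0, 0, 0, 1],
)

```text
time_s: 26.72
tool_pos: [0.5408, 0.0307, 0.3151]
eef_rot: [-0.0, 0.996, 0.084, -0.002]
ft_force: [0.7, 0.3, -1.1]
opening: 0.0003
gripper_force: 0.0
```

```bash
python3 prof.py w13
```

```text
t 26.73 tcp [0.5408 0.0307 0.3151] closeyaw -80.4 F [ 0.7  0.3 -1.1] open 0.0003 gf 0.0
wrist x -0.04 y-48:2:48 36 36 37 38 39 45 44 41 60 94 131 129 41 43 44 42 90 129 124 122 128 125 127 126 128 126 125 125 125 127 126 129 129 128 127 126 126 43 46 67 65 143 205 194 185 185 183 151 60
wrist x -0.02 y-48:2:48 37 38 39 36 39 42 44 39 66 114 122 104 103 102 102 102 102 104 102 98 108 103 106 102 106 101 121 127 129 128 126 131 132 128 129 125 125 126 148 207 199 202 203 195 188 186 184 166 63
wrist x 0 y-48:2:48 41 40 41 40 42 41 42 39 62 97 106 106 104 102 103 102 104 105 103 105 183 100 107 105 107 102 116 127 129 129 129 132 131 131 128 127 127 128 132 216 204 207 208 174 194 186 184 138 65
wrist x 0.02 y-48:2:48 63 65 63 62 64 62 61 58 61 168 197 195 195 188 191 186 190 191 188 182 190 187 189 187 191 180 191 206 208 206 206 210 207 208 204 201 205 205 200 211 209 212 211 189 197 188 184 122 65
wrist x 0.04 y-48:2:48 67 68 68 68 69 64 62 64 64 190 222 201 44 63 65 63 193 201 194 188 193 195 196 191 198 186 220 210 214 212 210 214 212 214 210 211 195 61 73 73 69 209 218 205 202 189
[... 1069 characters left out ...]
86 90 92 93 95 95 96 98 104 119 133 135 125 108 103 116 124 124 122 119
scene x 0.04 y-60:3:60 51 53 54 53 53 53 52 54 58 67 88 104 100 83 85 100 114 120 122 124 124 126 130 134 134 136 134 130 120 97 94 104 121 121 108 107 121 126 114 95 80
side x -0.04 y-60:3:60 80 90 89 88 87 87 85 83 83 93 96 80 59 52 56 82 94 102 99 98 98 97 95 97 99 100 100 91 66 63 68 82 83 66 42 35 36 35 35 50 58
side x 0 y-60:3:60 82 86 89 87 86 87 83 81 89 92 87 83 81 80 80 80 81 80 79 81 82 87 94 98 98 98 96 93 104 127 143 140 110 69 42 31 29 34 35 33 32
side x 0.04 y-60:3:60 71 72 74 72 72 76 87 92 95 124 137 119 91 71 81 110 122 132 132 131 135 140 141 145 144 145 142 123 95 66 87 121 112 96 69 52 55 56 56 55 52
```

>>> apply_moves(
  deltas=[-0.008, 0.05, 0, 0, 1, -0.008, 0.06, 0, 0, 1, -0.008, 0.06, 0, 0, 1, -0.008, 0.06, 0, 0, 1, -0.008, 0.06, 0, 0, 1, -0.008, 0.06, 0, 0, 1, -0.008, 0.06, 0, 0, 1, -0.009, 0.033, 0, 0, 1, 0, 0, 0, 0, 1, 0, 0, 0, 0, 1],
)

```text
time_s: 28.12
tool_pos: [0.509, 0.2513, 0.3166]
eef_rot: [0.0, 0.997, 0.083, -0.0]
ft_force: [0.1, -1.2, -0.4]
opening: 0.0001
gripper_force: 0.0
```

```bash
python3 - <<'E'
from h import *
info(); print(fx(robot.read_state()['tool_pos']))
E
```

```text
t 28.12 tcp [0.509  0.2513 0.3166] closeyaw -80.4 F [ 0.1 -1.2 -0.4] open 0.0001 gf 0.0
[  1.7 160.8]
```

>>> apply_moves(
  deltas=[0, 0, -0.06, 0, 1, 0, 0, -0.08, 0, 1, 0, 0, -0.034, 0, 1, 0, 0, 0, 0, 1],
)

```text
time_s: 28.62
tool_pos: [0.5085, 0.2508, 0.2285]
eef_rot: [0.001, 0.997, 0.083, -0.002]
ft_force: [0.1, 0.6, -0.3]
opening: 0.0001
gripper_force: 0.0
```

>>> apply_moves(
  deltas=[0.0027, -0.0158, 0, 0, 1, 0.0027, -0.0158, 0, 0, 1, 0.0027, -0.0158, 0, 0, 1, 0.0027, -0.0158, 0, 0, 1, 0.0027, -0.0158, 0, 0, 1, 0.0027, -0.0158, 0, 0, 1, 0.0027, -0.0158, 0, 0, 1, 0.0027, -0.0158, 0, 0, 1],
)

```text
time_s: 29.62
tool_pos: [0.5198, 0.1882, 0.2297]
eef_rot: [0.0, 0.997, 0.083, -0.0]
ft_force: [-0.5, 1.7, 1.5]
opening: 0.0003
gripper_force: 1.1
```

>>> apply_moves(
  deltas=[0.0027, -0.0158, 0, 0, 1, 0.0027, -0.0158, 0, 0, 1, 0.0027, -0.0158, 0, 0, 1, 0.0027, -0.0158, 0, 0, 1, 0.0027, -0.0158, 0, 0, 1, 0.0027, -0.0158, 0, 0, 1, 0, 0, 0, 0, 1],
)

```text
time_s: 30.5
tool_pos: [0.528, 0.1406, 0.2299]
eef_rot: [0.001, 0.997, 0.083, 0.0]
ft_force: [0.9, -0.1, 0.2]
opening: -0.0
gripper_force: 0.0
```

```bash
cat > tee.py <<'E'
from h import *
info(); print(fx(robot.read_state()['tool_pos']))
s=robot.read_camera('scene'); d=robot.read_camera('side'); cv2.imwrite('pics/t_s_raw.png',s); cv2.imwrite('pics/t_d_raw.png',d)
# dark (black) blobs close to the arc of T in both views
for n,im in(('scene',s),('side',d)):
    g=im.max(2)
    for deg in range(0,125,5):
        a=np.radians(deg); y=.078-.105*np.cos(a); z=.062+.105*np.sin(a)
        v=[]
        for x in(-.022,.022):
            u,w=proj(n,[*(P0+EX*x+EY*y),z]); v.append(int(g[int(w)-1:int(w)+2,int(u)-1:int(u)+2].mean()))
        print(n,deg,v,end='; ')
    print()
E
python3 tee.py
```

```text
t 30.50 tcp [0.528  0.1406 0.2299] closeyaw -80.4 F [ 0.9 -0.1  0.2] open -0.0000 gf 0.0
[ 2.1 48.4]
scene 0 [80, 58]; scene 5 [111, 60]; scene 10 [121, 62]; scene 15 [119, 62]; scene 20 [120, 62]; scene 25 [119, 64]; scene 30 [129, 73]; scene 35 [132, 108]; scene 40 [126, 130]; scene 45 [109, 131]; scene 50 [54, 130]; scene 55 [36, 108]; scene 60 [42, 56]; scene 65 [44, 30]; scene 70 [44, 35]; scene 75 [58, 38]; scene 80 [117, 45]; scene 85 [120, 79]; scene 90 [88, 121]; scene 95 [61, 126]; scene 100 [81, 98]; scene 105 [81, 96]; scene 110 [82, 126]; scene 115 [81, 126]; scene 120 [86, 125]; 
side 0 [87, 130]; side 5 [90, 131]; side 10 [83, 120]; side 15 [59, 87]; side 20 [34, 67]; side 25 [33, 124]; side 30 [40, 139]; side 35 [71, 138]; side 40 [73, 137]; side 45 [72, 138]; side 50 [78, 139]; side 55 [65, 98]; side 60 [6, 7]; side 65 [59, 38]; side 70 [117, 70]; side 75 [137, 46]; side 80 [137, 44]; side 85 [137, 44]; side 90 [136, 43]; side 95 [137, 43]; side 100 [138, 43]; side 105 [138, 42]; side 110 [139, 42]; side 115 [139, 38]; side 120 [139, 34];
```

>>> apply_moves(
  deltas=[0, 0, 0.052, 0, 1, 0.0038, -0.0227, 0, 0, 1, 0.0038, -0.0227, 0, 0, 1, 0, 0, -0.028, 0, 1, 0.0023, -0.0138, -0.0127, 0, 1, 0.0023, -0.0138, -0.0127, 0, 1, 0.0023, -0.0138, -0.0127, 0, 1],
)

```text
time_s: 31.48
tool_pos: [0.536, 0.0938, 0.2248]
eef_rot: [0.005, 0.996, 0.085, 0.002]
ft_force: [-2.1, -14.8, 18.5]
opening: 0.0007
gripper_force: 10.3
```

>>> apply_moves(
  deltas=[0.0019, -0.0112, -0.0143, 0, 1, 0.0019, -0.0112, -0.0143, 0, 1, 0.0019, -0.0112, -0.0143, 0, 1],
)

```text
time_s: 31.85
tool_pos: [0.539, 0.0753, 0.2029]
eef_rot: [0.007, 0.996, 0.085, 0.002]
ft_force: [0.1, -20.2, 15.5]
opening: 0.0
gripper_force: 10.1
```

```bash
python3 tee.py
```

```text
t 31.85 tcp [0.539  0.0753 0.2029] closeyaw -80.2 F [  0.1 -20.2  15.5] open 0.0000 gf 10.1
[  2.1 -17.8]
scene 0 [70, 39]; scene 5 [73, 41]; scene 10 [60, 46]; scene 15 [34, 47]; scene 20 [27, 34]; scene 25 [25, 29]; scene 30 [32, 27]; scene 35 [58, 38]; scene 40 [105, 29]; scene 45 [113, 27]; scene 50 [74, 27]; scene 55 [47, 31]; scene 60 [51, 47]; scene 65 [75, 80]; scene 70 [110, 112]; scene 75 [103, 90]; scene 80 [79, 87]; scene 85 [79, 119]; scene 90 [80, 125]; scene 95 [81, 126]; scene 100 [82, 127]; scene 105 [89, 126]; scene 110 [96, 138]; scene 115 [96, 131]; scene 120 [95, 99]; 
side 0 [84, 132]; side 5 [84, 134]; side 10 [85, 131]; side 15 [60, 89]; side 20 [32, 69]; side 25 [18, 36]; side 30 [10, 46]; side 35 [56, 44]; side 40 [110, 45]; side 45 [137, 44]; side 50 [140, 45]; side 55 [140, 39]; side 60 [139, 24]; side 65 [137, 20]; side 70 [137, 45]; side 75 [137, 42]; side 80 [137, 48]; side 85 [138, 50]; side 90 [138, 52]; side 95 [138, 52]; side 100 [139, 56]; side 105 [140, 75]; side 110 [140, 97]; side 115 [141, 79]; side 120 [141, 87];
```

>>> apply_moves(
  deltas=[0.001, -0.0059, -0.0128, 0, 1, 0.001, -0.0059, -0.0128, 0, 1, 0.001, -0.0059, -0.0128, 0, 1, 0.001, -0.0059, -0.0128, 0, 1],
)

```text
time_s: 32.45
tool_pos: [0.5411, 0.0629, 0.1761]
eef_rot: [0.007, 0.996, 0.086, 0.001]
ft_force: [1.1, -21.9, 8.3]
opening: 0.0003
gripper_force: 9.3
```

>>> apply_moves(
  deltas=[0.0003, -0.002, -0.0134, 0, 1, 0.0003, -0.002, -0.0134, 0, 1, 0.0003, -0.002, -0.01, 0, 1],
)

```text
time_s: 32.83
tool_pos: [0.5398, 0.0666, 0.156]
eef_rot: [-0.0, 0.996, 0.084, -0.001]
ft_force: [-0.3, -1.5, 1.5]
opening: 0.0003
gripper_force: 0.7
```

>>> apply_moves(
  deltas=[0, 0, -0.006, 0, 1, 0, 0, -0.006, 0, 1, 0, 0, 0, 0, 1],
)

```text
time_s: 33.2
tool_pos: [0.5402, 0.0668, 0.151]
eef_rot: [-0.0, 0.996, 0.084, -0.0]
ft_force: [0.0, 0.0, 0.5]
opening: 0.0002
gripper_force: 0.0
```

```bash
python3 tee.py
```

```text
t 33.20 tcp [0.5402 0.0668 0.151 ] closeyaw -80.4 F [0.  0.  0.5] open 0.0002 gf 0.0
[  1.8 -26.3]
scene 0 [37, 26]; scene 5 [45, 30]; scene 10 [61, 34]; scene 15 [54, 35]; scene 20 [67, 37]; scene 25 [80, 40]; scene 30 [73, 44]; scene 35 [53, 46]; scene 40 [39, 44]; scene 45 [39, 42]; scene 50 [38, 47]; scene 55 [38, 63]; scene 60 [40, 68]; scene 65 [40, 55]; scene 70 [37, 38]; scene 75 [36, 40]; scene 80 [49, 49]; scene 85 [72, 100]; scene 90 [80, 118]; scene 95 [81, 123]; scene 100 [83, 121]; scene 105 [94, 130]; scene 110 [95, 135]; scene 115 [96, 101]; scene 120 [112, 125]; 
side 0 [8, 21]; side 5 [45, 44]; side 10 [76, 47]; side 15 [81, 45]; side 20 [83, 47]; side 25 [80, 25]; side 30 [86, 39]; side 35 [127, 34]; side 40 [98, 26]; side 45 [63, 38]; side 50 [21, 31]; side 55 [32, 35]; side 60 [57, 16]; side 65 [47, 27]; side 70 [42, 44]; side 75 [44, 41]; side 80 [39, 40]; side 85 [23, 43]; side 90 [25, 47]; side 95 [66, 46]; side 100 [113, 41]; side 105 [141, 34]; side 110 [142, 54]; side 115 [141, 91]; side 120 [142, 115];
```

>>> apply_moves(
  deltas=[0, 0, -0.004, 0, 1, 0, 0, -0.004, 0, 1, 0, 0, 0, 0, 1],
)

```text
time_s: 33.67
tool_pos: [0.5406, 0.0667, 0.15]
eef_rot: [-0.0, 0.996, 0.084, 0.001]
ft_force: [-5.0, 0.2, 16.7]
opening: 0.0
gripper_force: 8.4
```

>>> apply_moves(
  deltas=[0, 0, -0.004, 0, 1, 0, 0, 0, 0, 1],
)

```text
time_s: 33.92
tool_pos: [0.5406, 0.0667, 0.1498]
eef_rot: [-0.0, 0.996, 0.084, 0.001]
ft_force: [-8.3, -0.6, 28.0]
opening: 0.0002
gripper_force: 14.3
```

>>> apply_moves(
  deltas=[0, 0, 0.03, 0, 1, 0, 0, 0.06, 0, 1, 0, 0, 0.09, 0, 1, 0, 0, 0.09, 0, 1, 0, -0.06, 0.05, 0, 1, 0, -0.06, 0, 0, 1, 0, 0, 0, 0, 1, 0, 0, 0, 0, 1],
)

```text
time_s: 34.92
tool_pos: [0.5402, 0.0069, 0.3049]
eef_rot: [-0.0, 0.997, 0.084, -0.0]
ft_force: [0.7, -0.3, -0.7]
opening: 0.0006
gripper_force: 0.0
```

```bash
python3 tee.py; python3 seg.py w20; python3 - <<'E'
from h import *
a=cv2.imread('pics/t_d_raw.png'); b=cv2.imread('pics/d5_raw.png')
for n,(x0,x1,y0,y1) in dict(block=(308,350,290,335),stand=(320,390,330,390)).items(): print(n,np.abs(a[y0:y1,x0:x1].astype(int)-b[y0:y1,x0:x1]).mean().round(1))
g=cv2.cvtColor(cv2.GaussianBlur(a,(3,3),0),cv2.COLOR_BGR2GRAY); u,v=330,303
m=cv2.morphologyEx(cv2.inRange(g,int(g[v,u])-14,int(g[v,u])+14),cv2.MORPH_OPEN,np.ones((3,3))); n,l,st,c=cv2.connectedComponentsWithStats(m); print(g[v,u],st[l[v,u]],c[l[v,u]])
E
```

```text
t 34.92 tcp [0.5402 0.0069 0.3049] closeyaw -80.4 F [ 0.7 -0.3 -0.7] open 0.0006 gf 0.0
[ -8.1 -85.4]
scene 0 [31, 28]; scene 5 [58, 34]; scene 10 [96, 37]; scene 15 [122, 40]; scene 20 [123, 42]; scene 25 [118, 48]; scene 30 [118, 62]; scene 35 [118, 82]; scene 40 [118, 88]; scene 45 [117, 93]; scene 50 [119, 123]; scene 55 [119, 126]; scene 60 [119, 121]; scene 65 [120, 118]; scene 70 [119, 119]; scene 75 [119, 120]; scene 80 [118, 124]; scene 85 [123, 134]; scene 90 [111, 129]; scene 95 [108, 100]; scene 100 [102, 131]; scene 105 [131, 138]; scene 110 [135, 137]; scene 115 [134, 137]; scene 120 [134, 137]; 
side 0 [8, 16]; side 5 [48, 71]; side 10 [80, 134]; side 15 [124, 90]; side 20 [143, 67]; side 25 [140, 125]; side 30 [138, 140]; side 35 [126, 140]; side 40 [110, 139]; side 45 [136, 140]; side 50 [139, 140]; side 55 [139, 143]; side 60 [139, 132]; side 65 [137, 142]; side 70 [137, 117]; side 75 [136, 102]; side 80 [137, 107]; side 85 [138, 104]; side 90 [139, 107]; side 95 [138, 118]; side 100 [139, 133]; side 105 [139, 140]; side 110 [140, 140]; side 115 [140, 140]; side 120
[... 434 characters left out ...]
153.9]
blob [ 172  147   47   33 1267] mean bgr [201. 209. 204.]
   217 179 z50: [ 12.3 -13.3] z20 [ 7.2 -7. ] z90 [ 19.2 -21.6]
   174 177 z50: [14.5 35.2] z20 [ 9.5 45.6] z90 [21.1 21.2]
   172 147 z50: [47.6 34.2] z20 [45.5 44.6] z90 [50.4 20.4]
   215 147 z50: [ 47.7 -13. ] z20 [45.7 -6.8] z90 [ 50.5 -21.4]
blob [177 203  31  27 679] mean bgr [189. 198. 192.]
   205 229 z50: [-47.4   4.3] z20 [-57.8  12.1] z90 [-33.7  -6.1]
   179 227 z50: [-45.   34.9] z20 [-55.1  45.3] z90 [-31.5  21. ]
   177 203 z50: [-15.8  34.6] z20 [-23.3  44.9] z90 [-5.7 20.7]
   207 203 z50: [-15.7  -0.1] z20 [-23.2   7.2] z90 [ -5.6 -10. ]
block 1.5
stand 1.8
82 [312 291  35  34 538] [329.52416357 310.33828996]
```

```bash
python3 -c "
from bench import robot
print(robot.finish_job())"
```

```text
the job is handed in; nothing more can be done
None
```

The job is handed in at about 35 s of the 66 s: the block hangs on the hook with a slight tilt, the cover lies rim down in the pocket, the clamp is fully down on it, and the spare is still on its ledge. The cover first caught on the deck edge and took a second push, and a press to check it reached 47 N at the fingertips. The last checks were numeric, since all 10 picture views were used.

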